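Change the anvil on the quick-change slides

ROBOT

A 6-joint arm with a two-finger parallel gripper is mounted at the origin on a cart in front of the work surface, level with it; the furniture and walls round the work are solid. World frame = base frame: x ahead of the robot, y to its left, z up, the work surface at z = 0. Lengths are in m, angles in rad, forces in N, time in s.
With the tool pointing down it reaches from about 0.275 to 0.775 m from the base axis. Payload 14.6 kg.
Tool frame: the origin (TCP) lies between the finger pads; the fingertips stand 14 mm ahead of it and the grasp point (between the pads) lies 5 mm behind it; z points along the fingers, x is the direction in which the jaws open and shut, and the axes are right-handed (so a half turn about z gives the same grasp; the last joint's range is limited). The gripper opens to 85 mm and grips with 20 to 120 N. Pads are 22 mm wide; open, the fingers measure 114 mm over their backs; the gripper's body (76 mm by 85 mm) begins 54 mm behind the grasp point. The pads swing forward as they close: fully open they stand 13 mm farther back than shut.
Start: joints at [1.022, 0.263, -0.048, 1.259, 0, 1.415], TCP at [0.201, 0.485, 0.245] pointing down, gripper open.
Joint ranges: [-2.65, 2.65], [-0.89, 1.7], [-1.18, 1.37], [-2.13, 2.11], [-1.35, 1.29], [-3.14, 3.14]. Speed limits (rad/s): [1.89, 1.89, 2.57, 2.79, 3.14, 3.14].

INTERFACE

Orientations are given as [roll, pitch, yaw] about the fixed x, y, z axes, in that order (R = Rz(yaw) Ry(pitch) Rx(roll)).
In Python, from workcell import r gives the robot as it stands.
- The arm moves only by the tool drive_tool, never from a script. Its argument "rows" is a list of rows, each an object of numbers: "claw": the finger opening in cm, from 0 to 8.54; "x", "y", "z": the shift along the tool's x, y, z in cm; "ax", "ay", "az": the turn, a rotation vector about the tool's x, y, z in degrees. In form: [{"claw": .., "x": .., "y": .., "z": .., "ax": .., "ay": .., "az": ..}, ...]. A call has 1 to 12 rows; each row shifts and turns the commanded pose from where the row before left it, along the tool's axes as they then stand; what a row does not reach is not made up. A row lasts 1/8 s, in which the tool goes at most 62.5 mm and 10.7 degrees, less where a joint would pass 70% of its speed; a pose out of reach is approached as far as the arm can. A call with a gripper value outside its range is refused whole. The fingers move at their own pace and stop on an object; "grip_force" is the grip in N (left out, the last holds). Time passes only in rows, so rows that do not move let the fingers close. It gives the time, the measured TCP pose, the force and the opening at its end, in the units of the state.
- r.read_state(): the state, without advancing time (a new reading comes with each control period).
- r.read_camera(name): name is "scene" or "top"; returns a dict with "pixels" (384x512x3 uint8, red, green, blue), "z_map" (384x512 float32, m along the optical axis (not along the pixel's ray), 0 where there is no reading), "fx", "fy", "cx", "cy" (pixels), "k1" (the pictures are not rectified: a ray, as slopes to the right and down, at radius r is drawn at 1 + k1 r^2 times it, then the intrinsics apply), "extrinsics" (4x4, takes a point from world to camera coordinates). Camera axes: x right, y down, z forward; pixel columns grow to the right and rows downward; lengths in m; the calibration is good to about 2 mm. A picture is of the moment at which its call begins.
- r.job_done(): hands the job in, once; it reports no verdict.
Trained networks look in a picture, given as the dict that the camera call returned (one of the last four; its "shot" number tells which), for a name from the list of things; names that differ only in an ending like _2 or _b are one class to them, and where a whole thing is asked for, a point or a joint stands for the part that bears it (a point fixed in the world has none). Each returns a list of dicts, best first, with "conf" (0 to 1); they miss things now and then, are a little off and sometimes report something else, mostly with a low value. They report only what shows in the picture. A call takes as long as a camera call.
- r.spot_in(query, picture): "at" ([x, y, z] in m, in world coordinates, good to about 4 mm: the middle of the surface that is visible of it).
- r.silhouettes(query, picture): "mask" (384x512 bool, what is visible of it).
The state is a dict: "time": time; "joint_positions": joint angles; "dq": joint speeds; "joint_torque": joint torques, N m; "tcp_pos": TCP position; "tool_rot": TCP orientation; "wrist_force": force on the tool from outside, world axes, zero at the start; "moment": the same for the moment, N m; "width": opening from 0.0 (shut) to 1.0 (fully open).
Only numpy, scipy, OpenCV 4.12 (cv2) and the standard library are available. Lean on these libraries where they do the work, as an engineer would, in place of code of your own. Each camera call takes 0.05 s, during which the arm holds its last target.

TASK

Three spring-loaded slides stand on the bench, and the V anvil is the one latched in. Press down the catch pad at the end of its slide so that its carriage springs right back out, then push the carriage with the spot anvil along its rail until the catch clicks and it stays in by itself. Leave the slide with the bush as it is, with its carriage out.

Things in the scene. Friction and masses are not known exactly. Their poses are not given: they have to be found in the camera images.
- v_slide: slide carrying the V anvil (black round anvil with a V groove across the top, 41 mm wide). Three slides alike: base plate 220 x 62 x 8 mm, fixed; origin centre of its underside, z up, +x along the rail to the catch end ('in'), roughly to the robot's left, world +y. Rail with a grey carriage (56 x 46 mm, top 39 mm above bench), part on top, at most 70 mm above bench. Carriage starts latched in.
- spot_slide: like v_slide, carrying the spot anvil (pale grey disc 39 mm wide with a blunt cone on top); carriage starts out.
- bush_slide: like v_slide, carrying the bush (pale grey hollow flanged sleeve, 31 mm wide, 25 mm high); carriage starts out and stays out. Nearby: a tall grey cabinet at world x > 0.5, y > 0.2 (swing the arm clear of it), a flat tray with 22 mm walls, tester box 92 mm high at x > 0.61.
- v_pad (a point): top centre of the V slide's catch pad (black, ribbed, 30 x 30 mm, 34 mm above bench, at x = 0.087 m in v_slide's frame; low cheeks beside it, 22 mm high). Pressed straight down 7 mm or more (5 to 6 N; hard stop at 9 mm) it frees the carriage, which springs out by itself toward -x; the pad rises again when let go. The other slides have the same pad.
- spot_plate (a point): point on the rear (-x) face of the spot carriage's thumb plate, 52 mm above bench, mid-width: an upright steel plate 8 mm thick, 36 mm wide, 39 to 65 mm above bench, at the carriage's rear end, for pushing it in (+x of spot_slide). Moves with the carriage: at x = -0.068 m + joint in spot_slide's frame. The anvil stands 5 mm or more in front of it.
- v_carriage (a joint): travel of the V anvil's carriage along its slide, m: 0 = out at the rear stop, about 0.043 = latched in (so at the start), 0.052 = hard stop.
- spot_carriage (a joint): travel of the spot anvil's carriage, m: 0 = out (start). A spring pushes it out with 2 to 4 N all along; from 0.027 the catch adds to it (about 8 N in all); past 0.044 it has clicked and, let go, rests latched at about 0.043; let go earlier it springs back to 0. Hard stop at 0.052.
- bush_carriage (a joint): travel of the bush's carriage, m: 0 = out (start and end), same scale.

How it is judged:
By the outcome, as a careful person would: the job done as asked, in the order asked, and still so for the second after the job is handed in, with the robot touching nothing.
It also fails if it takes over 45 s, if anything falls off the work surface, if the arm or the gripper's body presses on something with over 40 N, if the wrist force passes 120 N, or if a joint passes its speed limit or range.

## Working session

There is one attempt and no reset: what is moved stays moved. The work goes in short steps, Python scripts to look and compute and a tool call to move; the robot and the scene stay as the last step left them, time stands still between calls to the robot, and variables do not carry over. Pictures are saved under pics/ and viewed, and the job is handed in when it is done.

Besides the shell and the picture viewer there is one more tool, called after "Request:" in YAML: its name, and indented under it one key for each argument. drive_tool: Moves the arm, as the interface text tells. Its arguments: {"type":"object","properties":{"rows":{"type":"array"},"grip_force":{"type":"number"}},"required":["rows"]}

```bash
ls; mkdir -p pics; python3 - <<'E'
from workcell import r
import cv2,numpy as np
s=r.read_state(); print({k:np.round(v,3) for k,v in s.items()})
for n in("scene","top"):
    p=r.read_camera(n)
    cv2.imwrite(f"pics/{n}0.png",p["pixels"][:,:,::-1])
    print(n,p["fx"],p["cx"],p["cy"],p["k1"],np.round(p["extrinsics"],3).tolist())
    for q in("v_slide","spot_slide","bush_slide","v_pad","spot_plate"):
        print(q,[(np.round(d["at"],4).tolist(),round(d["conf"],2)) for d in r.spot_in(q,p)][:4])
E
```

```text
pics
{'time': np.float64(0.0), 'joint_positions': array([ 1.022,  0.264, -0.049,  1.259,  0.   ,  1.416]), 'dq': array([ 0.001, -0.001, -0.002,  0.   , -0.   ,  0.002]), 'joint_torque': array([ 4.0000e-03, -6.3761e+01,  3.8456e+01,  1.4000e-02,  0.0000e+00,
       -0.0000e+00]), 'tcp_pos': array([0.201, 0.485, 0.245]), 'tool_rot': array([-3.141e+00,  1.000e-03,  1.177e+00]), 'wrist_force': array([-0.513,  0.26 ,  0.044]), 'moment': array([0.028, 0.026, 0.007]), 'width': np.float64(1.0)}
scene 400.4502157445813 254.3388374689097 194.06698117395499 -0.04426064054690368 [[-0.866, -0.499, -0.016, 0.343], [-0.266, 0.488, -0.831, 0.26], [0.422, -0.716, -0.556, 0.541], [0.0, 0.0, 0.0, 1.0]]
v_slide [([0.5463, -0.3103, 0.0206], 0.95)]
spot_slide []
bush_slide [([0.4141, -0.2807, 0.024], 0.7)]
v_pad [([0.56, -0.245, 0.0342], 0.44)]
spot_plate [([0.5528, -0.0886, 0.0357], 0.62)]
top 491.1834218658888 258.6996539997828 196.34029064730868 -0.11624352152427792 [[-0.0, -1.0, -0.022, -0.17], [-0.989, 0.004, -0.149, 0.489], [0.149, 0.022, -0.989, 1.033], [0.0, 0.0, 0.0, 1.0]]
v_slide [([0.5485, -0.3339, 0.0222], 0.87)]
spot_slide [([0.5613, -0.0651, 0.0227], 0.96)]
bush_slide [([0.4185, -0.2945, 0.0195], 0.75), ([0.4264, -0.3273, 0.0397], 0.6)]
v_pad [([0.5617, -0.2546, 0.0328], 0.63)]
spot_plate [([0.5552, -0.0974, 0.0471], 0.65)]
```

View pics/scene0.png

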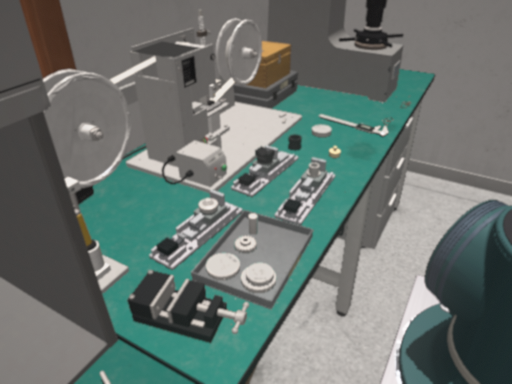

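View pics/top0.png

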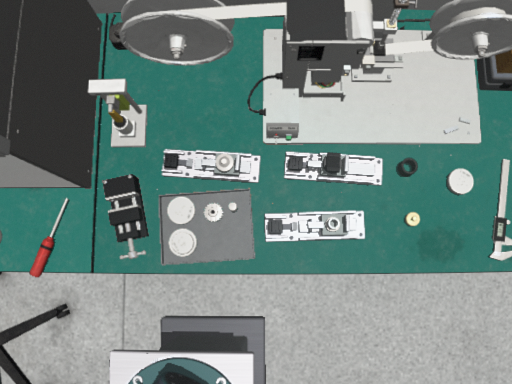

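The top view shows the spot slide at about (162–260, 165), the V slide at (285–383, 167) and the bush slide at (265–365, 226). All the black pads are at the left ends. Next I'll fit the poses from the masks and depth.

```bash
cat > h.py <<'E'
from workcell import r
import cv2,numpy as np
def cloud(p):
    K=(p["fx"],p["fy"],p["cx"],p["cy"]);h,w=p["z_map"].shape
    u,v=np.meshgrid(np.arange(w),np.arange(h))
    a=(u-K[2])/K[0];b=(v-K[3])/K[1];x,y=a.copy(),b.copy()
    for _ in range(10):
        f=1+p["k1"]*(x*x+y*y);x,y=a/f,b/f
    z=p["z_map"];c=np.stack([x*z,y*z,z],-1)
    E=p["extrinsics"];W=(c-E[:3,3])@E[:3,:3];W[z==0]=np.nan
    return W
def crop(p,c0,c1,r0,r1,name,k):
    cv2.imwrite(name,cv2.resize(p["pixels"][r0:r1,c0:c1,::-1],None,fx=k,fy=k,interpolation=cv2.INTER_CUBIC))
E
python3 - <<'E'
from h import *
p=r.read_camera("top");W=cloud(p)
crop(p,150,390,140,250,"pics/topc.png",3.3)
for q in("v_slide","spot_slide","bush_slide"):
    for d in r.silhouettes(q,p)[:2]:
        m=d["mask"];P=W[m];P=P[np.isfinite(P[:,2])]
        P=P[P[:,2]>0.003]
        rect=cv2.minAreaRect(P[:,:2].astype(np.float32))
        print(q,round(d["conf"],2),m.sum(),np.round(rect[0],4),np.round(rect[1],4),round(rect[2],2))
        hi=P[P[:,2]>0.055]; print(" hi",np.round(hi.mean(0),4) if len(hi) else None, len(hi))
        low=P[(P[:,2]<0.014)];print(" low z",np.round(np.median(low[:,2]),4),len(low))
p2=r.read_camera("scene");crop(p2,140,350,130,270,"pics/sc.png",3.8)
W2=cloud(p2)
for q in("v_slide","spot_slide","bush_slide","v_pad","spot_plate"):
  for n,pp,WW in(("t",p,W),("s",p2,W2)):
    for d in r.silhouettes(q,pp)[:2]:
        m=d["mask"];P=WW[m];ys,xs=np.nonzero(m);print(q,n,round(d["conf"],2),xs.min(),xs.max(),ys.min(),ys.max(),np.round(np.nanmedian(P,0),4))
E
```

```text
v_slide 0.65 2714 [ 0.5566 -0.3382] [0.22  0.063] 85.54
 hi [ 0.5562 -0.3356  0.0648] 377
 low z 0.0078 1000
spot_slide 0.57 2685 [ 0.5638 -0.0615] [0.2194 0.0632] 85.1
 hi [ 0.5598 -0.1064  0.0609] 196
 low z 0.0082 1039
bush_slide 0.74 2841 [ 0.4265 -0.294 ] [0.0638 0.2208] 1.44
 hi [ 0.4268 -0.344   0.0634] 139
 low z 0.0078 1129
v_slide t 0.65 284 381 152 184 [ 0.5519 -0.3335  0.0203]
v_slide s 0.87 232 296 146 195 [ 0.5451 -0.3102  0.0218]
spot_slide t 0.57 162 259 149 182 [ 0.559  -0.066   0.0202]
spot_slide s 0.73 149 242 191 268 [ 0.552  -0.0472  0.0203]
spot_slide s 0.54 276 334 158 224 [ 0.4158 -0.2782  0.0208]
bush_slide t 0.74 265 364 211 241 [ 0.4234 -0.2931  0.0202]
bush_slide s 0.7 275 334 158 224 [ 0.4158 -0.2787  0.0209]
v_pad t 0.62 201 240 153 176 [ 0.5577 -0.0989  0.0487]
v_pad t 0.52 286 307 156 170 [ 0.5624 -0.2531  0.0331]
v_pad s 0.73 238 256 173 186 [ 0.5598 -0.2456  0.0294]
v_pad s 0.31 189 225 192 228 [ 0.5531 -0.0856  0.0389]
spot_plate s 0.78 188 227 190 229 [ 0.5535 -0.0881  0.0389]
```

```bash
ls pics
```

```text
sc.png
scene0.png
top0.png
topc.png
```

View pics/topc.png

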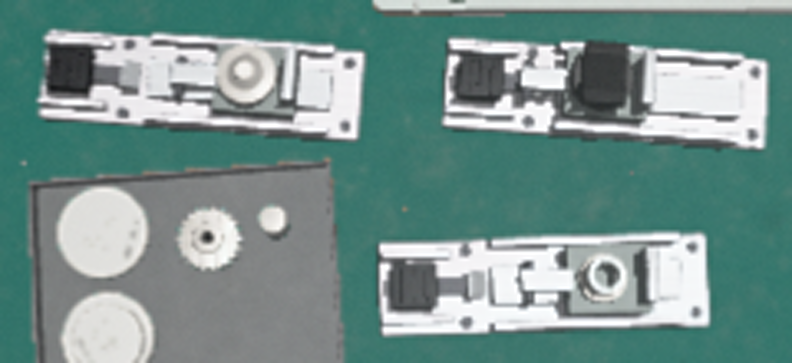

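View pics/sc.png

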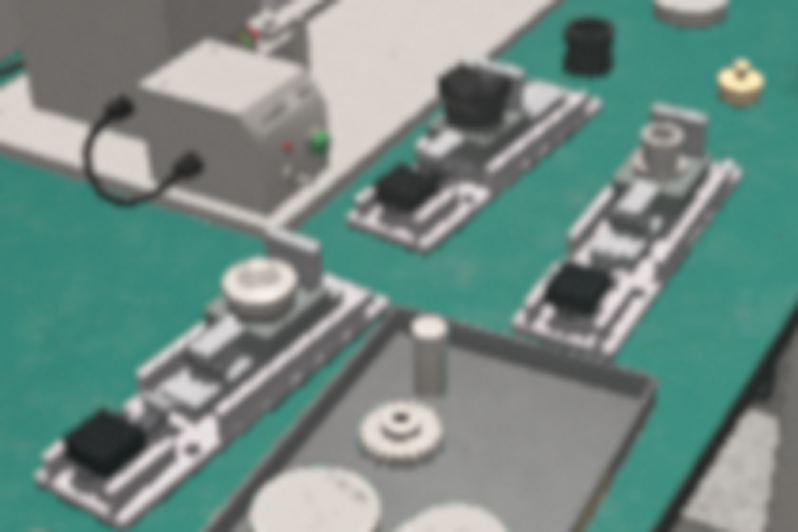

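```bash
python3 - <<'E'
from h import *
p=r.read_camera("top");W=cloud(p)
for n,c,deg in (("v",(.5566,-.3382),85.54),("spot",(.5638,-.0615),85.1),("bush",(.4265,-.294),91.44)):
    a=np.radians(deg)
    for a in (a,np.pi-a):
        R=np.array([[np.cos(a),-np.sin(a)],[np.sin(a),np.cos(a)]])
        L=(W[...,:2]-np.array(c))@R
        m=(abs(L[...,0])<.125)&(abs(L[...,1])<.04)&(W[...,2]>.004)&(W[...,2]<.08)
        l=L[m];z=W[...,2][m]
        print(n,round(np.degrees(a),1),"x",np.round(np.percentile(l[:,0],[.5,99.5]),4),"y",np.round(np.percentile(l[:,1],[.5,99.5]),4),"corr",round(np.polyfit(l[abs(z-.008)<.004][:,0],l[abs(z-.008)<.004][:,1],1)[0],3))
        for x in np.arange(-.12,.121,.01):
            k=(abs(l[:,0]-x)<.005)&(abs(l[:,1])<.01)
            print(f"{x:.2f}:{np.max(z[k])*1000:.0f}" if k.any() else f"{x:.2f}:-",end=" ")
        print()
# tall things
g=np.zeros((9,9))
for i,x in enumerate(np.arange(.3,.75,.05)):
    print(round(x,2),[f"{np.nanmax(np.r_[0,W[...,2][(abs(W[...,0]-x)<.025)&(abs(W[...,1]-y)<.025)]])*1000:.0f}" for y in np.arange(-.5,.31,.05)])
E
```

```text
v 85.5 x [-0.1083  0.109 ] y [-0.0303  0.0311] corr 0.029
-0.12:- -0.11:12 -0.10:13 -0.09:22 -0.08:23 -0.07:25 -0.06:25 -0.05:25 -0.04:24 -0.03:61 -0.02:70 -0.01:67 -0.00:68 0.01:68 0.02:69 0.03:60 0.04:43 0.05:42 0.06:43 0.07:36 0.08:37 0.09:38 0.10:38 0.11:12 0.12:6 
v 94.5 x [-0.108   0.1098] y [-0.0386  0.0393] corr -0.076
-0.12:5 -0.11:11 -0.10:11 -0.09:21 -0.08:22 -0.07:25 -0.06:25 -0.05:25 -0.04:24 -0.03:66 -0.02:70 -0.01:66 -0.00:68 0.01:71 0.02:69 0.03:60 0.04:43 0.05:41 0.06:43 0.07:35 0.08:37 0.09:38 0.10:36 0.11:23 0.12:- 
spot 85.1 x [-0.1087  0.1082] y [-0.0306  0.0346] corr 0.02
-0.12:- -0.11:12 -0.10:14 -0.09:23 -0.08:25 -0.07:66 -0.06:68 -0.05:57 -0.04:67 -0.03:66 -0.02:58 -0.01:44 -0.00:42 0.01:43 0.02:39 0.03:24 0.04:28 0.05:33 0.06:26 0.07:37 0.08:39 0.09:38 0.10:37 0.11:9 0.12:6 
spot 94.9 x [-0.1087  0.1088] y [-0.0386  0.0392] corr -0.085
-0.12:5 -0.11:13 -0.10:16 -0.09:23 -0.08:24 -0.07:67 -0.06:68 -0.05:57 -0.04:67 -0.03:65 -0.02:61 -0.01:52 -0.00:42 0.01:43 0.02:39 0.03:24 0.04:28 0.05:33 0.06:26 0.07:35 0.08:38 0.09:38 0.10:37 0.11:25 0.12:- 
bush 91.4 x [-
[... 764 characters left out ...]
', '25', '10', '28', '30', '27', '50', '52', '5', '6', '30']
0.45 ['28', '6', '27', '70', '66', '31', '37', '26', '49', '23', '20', '25', '57', '56', '7', '21', '21']
0.5 ['6', '16', '25', '22', '6', '6', '10', '24', '26', '25', '26', '24', '58', '60', '411', '345', '22']
0.55 ['37', '21', '26', '75', '73', '38', '6', '67', '68', '44', '39', '38', '59', '56', '416', '20', '25']
0.6 ['33', '28', '27', '73', '72', '77', '79', '66', '63', '37', '37', '39', '16', '18', '425', '0', '0']
0.65 ['27', '27', '27', '27', '26', '96', '96', '57', '7', '5', '8', '8', '153', '154', '436', '0', '0']
0.7 ['26', '28', '201', '299', '298', '298', '291', '55', '7', '6', '6', '7', '183', '182', '450', '0', '0']
```

The V pad is at about (0.563, −0.252), with the slide's x axis at a yaw of 85.5°. The spot plate is near y ≈ −0.13. I'll close the fingers and turn the tool so the jaws open across the slides.

Request:
drive_tool:
  rows:
    - {"claw":0,"az":10.3}
    - {"claw":0,"az":10.3}
    - {"claw":0,"az":10.3}
    - {"claw":0,"az":10.3}
    - {"claw":0,"az":10.3}
    - {"claw":0,"az":10.3}
    - {"claw":0,"az":10.2}
    - {"claw":0}
  grip_force: 40

```text
schema error: expected keys claw, x, y, z, ax, ay, az
```

Request:
drive_tool:
  rows:
    - {"claw":0,"x":0,"y":0,"z":0,"ax":0,"ay":0,"az":10.3}
    - {"claw":0,"x":0,"y":0,"z":0,"ax":0,"ay":0,"az":10.3}
    - {"claw":0,"x":0,"y":0,"z":0,"ax":0,"ay":0,"az":10.3}
    - {"claw":0,"x":0,"y":0,"z":0,"ax":0,"ay":0,"az":10.3}
    - {"claw":0,"x":0,"y":0,"z":0,"ax":0,"ay":0,"az":10.3}
    - {"claw":0,"x":0,"y":0,"z":0,"ax":0,"ay":0,"az":10.3}
    - {"claw":0,"x":0,"y":0,"z":0,"ax":0,"ay":0,"az":10.2}
    - {"claw":0,"x":0,"y":0,"z":0,"ax":0,"ay":0,"az":0}
  grip_force: 40

```text
time: 2.4
tcp_pos: [0.2015, 0.4848, 0.2453]
tool_rot: [-3.142, -0.0, -0.079]
wrist_force: [-0.1, 0.2, 0.0]
width: -0.004
```

Request:
drive_tool:
  rows:
    - {"claw":0,"x":1.5,"y":2.4,"z":0,"ax":0,"ay":0,"az":0}
    - {"claw":0,"x":2.5,"y":4.2,"z":0,"ax":0,"ay":0,"az":0}
    - {"claw":0,"x":2.5,"y":4.2,"z":0,"ax":0,"ay":0,"az":0}
    - {"claw":0,"x":2.5,"y":4.2,"z":0,"ax":0,"ay":0,"az":0}
    - {"claw":0,"x":2.5,"y":4.2,"z":0,"ax":0,"ay":0,"az":0}
    - {"claw":0,"x":2.5,"y":4.2,"z":0,"ax":0,"ay":0,"az":0}
    - {"claw":0,"x":2.5,"y":4.2,"z":0,"ax":0,"ay":0,"az":0}
    - {"claw":0,"x":2.5,"y":4.2,"z":0,"ax":0,"ay":0,"az":0}
    - {"claw":0,"x":2.5,"y":4.2,"z":0,"ax":0,"ay":0,"az":0}
    - {"claw":0,"x":2.5,"y":4.2,"z":0,"ax":0,"ay":0,"az":0}
    - {"claw":0,"x":2.5,"y":4.2,"z":0,"ax":0,"ay":0,"az":0}
    - {"claw":0,"x":2.5,"y":4.2,"z":0,"ax":0,"ay":0,"az":0}

```text
time: 3.9
tcp_pos: [0.4524, -0.0244, 0.2454]
tool_rot: [-3.142, -0.0, -0.075]
wrist_force: [0.6, 1.2, 0.2]
width: -0.002
```

Request:
drive_tool:
  rows:
    - {"claw":0,"x":2.5,"y":4.2,"z":0,"ax":0,"ay":0,"az":0}
    - {"claw":0,"x":2.5,"y":4.2,"z":0,"ax":0,"ay":0,"az":0}
    - {"claw":0,"x":2.5,"y":4.2,"z":0,"ax":0,"ay":0,"az":0}
    - {"claw":0,"x":2.5,"y":4.2,"z":0,"ax":0,"ay":0,"az":0}
    - {"claw":0,"x":1.7,"y":3.0,"z":0,"ax":0,"ay":0,"az":0}
    - {"claw":0,"x":1.0,"y":2.0,"z":2,"ax":0,"ay":0,"az":0}
    - {"claw":0,"x":0,"y":0,"z":4,"ax":0,"ay":0,"az":0}
    - {"claw":0,"x":0,"y":0,"z":4,"ax":0,"ay":0,"az":0}
    - {"claw":0,"x":0,"y":0,"z":4,"ax":0,"ay":0,"az":0}
    - {"claw":0,"x":0,"y":0,"z":2,"ax":0,"ay":0,"az":0}
    - {"claw":0,"x":0,"y":0,"z":0.5,"ax":0,"ay":0,"az":0}
    - {"claw":0,"x":0,"y":0,"z":0,"ax":0,"ay":0,"az":0}

```text
time: 5.4
tcp_pos: [0.561, -0.2499, 0.0803]
tool_rot: [-3.141, 0.0, -0.078]
wrist_force: [0.2, 0.6, 0.1]
width: 0.002
```

```bash
python3 - <<'E'
from h import *
p=r.read_camera("scene");crop(p,200,330,90,210,"pics/sc2.png",5)
print(r.read_state()["tcp_pos"])
E
```

```text
[ 0.5613388  -0.25010007  0.08083106]
```

View pics/sc2.png

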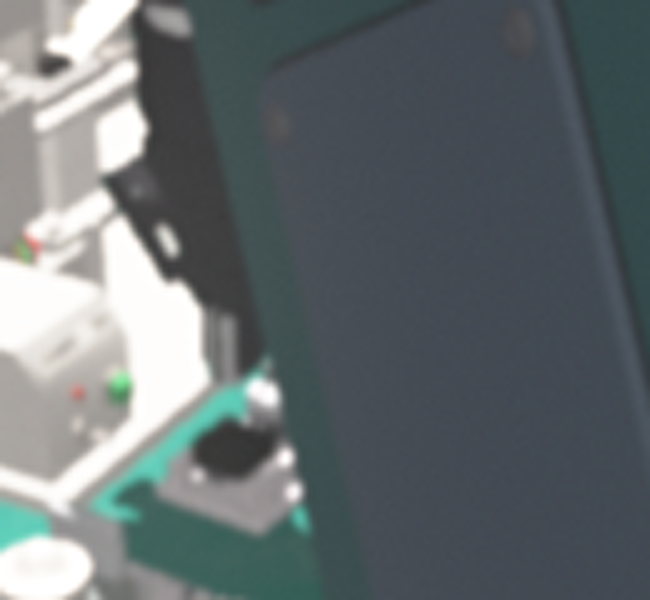

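The closed fingers, at (235, 350) in the crop, are right above the pad at (235, 445), and the tester box is clear to the left. Pressing down now.

Request:
drive_tool:
  rows:
    - {"claw":0,"x":0,"y":0,"z":1.2,"ax":0,"ay":0,"az":0}
    - {"claw":0,"x":0,"y":0,"z":1.2,"ax":0,"ay":0,"az":0}
    - {"claw":0,"x":0,"y":0,"z":0.6,"ax":0,"ay":0,"az":0}
    - {"claw":0,"x":0,"y":0,"z":0.4,"ax":0,"ay":0,"az":0}
    - {"claw":0,"x":0,"y":0,"z":0.3,"ax":0,"ay":0,"az":0}
    - {"claw":0,"x":0,"y":0,"z":0.2,"ax":0,"ay":0,"az":0}
    - {"claw":0,"x":0,"y":0,"z":0,"ax":0,"ay":0,"az":0}

```text
time: 6.32
tcp_pos: [0.5612, -0.2501, 0.0414]
tool_rot: [3.142, -0.0, -0.08]
wrist_force: [-1.7, 0.9, 4.1]
width: -0.0
```

Request:
drive_tool:
  rows:
    - {"claw":0,"x":0,"y":0,"z":0.1,"ax":0,"ay":0,"az":0}
    - {"claw":0,"x":0,"y":0,"z":0.1,"ax":0,"ay":0,"az":0}
    - {"claw":0,"x":0,"y":0,"z":0,"ax":0,"ay":0,"az":0}
    - {"claw":0,"x":0,"y":0,"z":0,"ax":0,"ay":0,"az":0}

```text
time: 6.82
tcp_pos: [0.5612, -0.2501, 0.0393]
tool_rot: [3.142, -0.0, -0.08]
wrist_force: [-1.0, 0.1, 3.9]
width: -0.001
```

```bash
python3 - <<'E'
from h import *
p=r.read_camera("top");crop(p,150,390,140,250,"pics/top2.png",3.3)
print(r.read_state()["tcp_pos"],r.read_state()["wrist_force"])
W=cloud(p);m=(abs(W[...,0]-.55)<.04)&(W[...,2]>.056)&(W[...,2]<.075)&(W[...,1]<-.27)
print(np.nanpercentile(W[m][:,1],[1,50,99]),m.sum())
E
```

```text
[ 0.5611727  -0.25013829  0.03934489] [-1.15436616  1.25749983  4.7694669 ]
[-0.40576906 -0.37653578 -0.35693191] 347
```

View pics/top2.png

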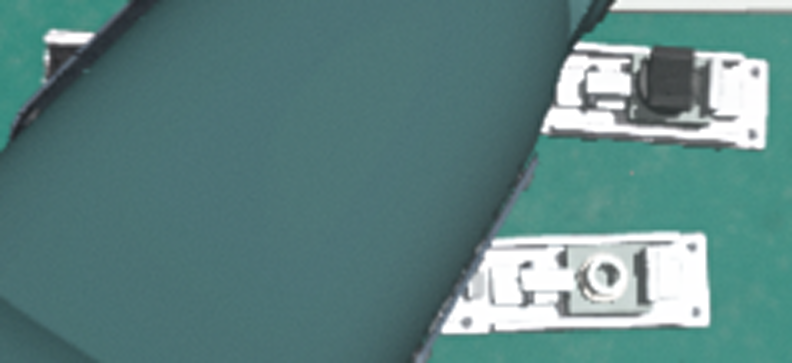

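The black anvil moved right in the top view, from 607 to 672 px in the crop (about 42 mm), so the V carriage is out. Next I'll lift, move behind the spot plate and lower.

Request:
drive_tool:
  rows:
    - {"claw":0,"x":0,"y":0,"z":-1.5,"ax":0,"ay":0,"az":0}
    - {"claw":0,"x":0,"y":0,"z":-3.5,"ax":0,"ay":0,"az":0}
    - {"claw":0,"x":0,"y":0,"z":-4,"ax":0,"ay":0,"az":0}
    - {"claw":0,"x":-0.4,"y":-3,"z":0,"ax":0,"ay":0,"az":0}
    - {"claw":0,"x":-0.5,"y":-3.4,"z":0,"ax":0,"ay":0,"az":0}
    - {"claw":0,"x":-0.4,"y":-3,"z":0,"ax":0,"ay":0,"az":0}
    - {"claw":0,"x":0,"y":0,"z":2,"ax":0,"ay":0,"az":0}
    - {"claw":0,"x":0,"y":0,"z":2,"ax":0,"ay":0,"az":0}
    - {"claw":0,"x":0,"y":0,"z":0,"ax":0,"ay":0,"az":0}

```text
time: 8.0
tcp_pos: [0.5551, -0.1552, 0.089]
tool_rot: [-3.141, 0.002, -0.08]
wrist_force: [-0.3, -0.0, 0.6]
width: -0.0
```

```bash
python3 - <<'E'
from h import *
p=r.read_camera("scene");crop(p,140,300,120,270,"pics/sc3.png",4)
print(r.read_state()["tcp_pos"],r.read_state()["wrist_force"])
E
```

```text
[ 0.55555966 -0.15544117  0.08983021] [ 0.66330396  0.84505065 -0.09833058]
```

View pics/sc3.png

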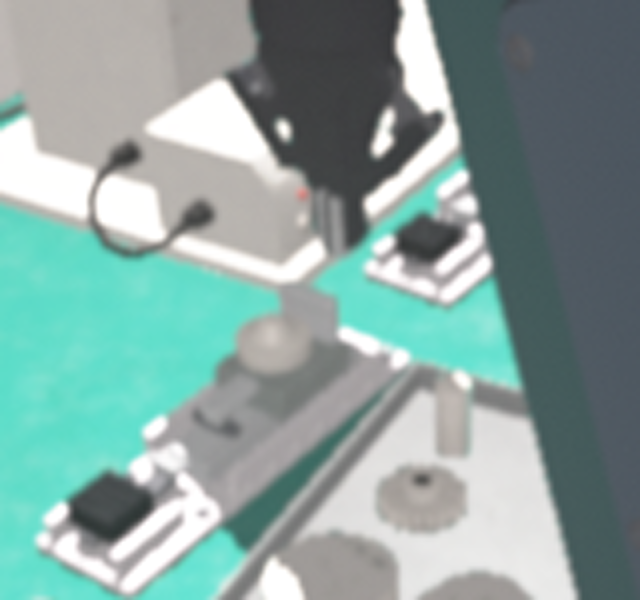

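The fingers, at (335, 220), are behind and above the thumb plate at (310, 310). Lowering, then pushing.

Request:
drive_tool:
  rows:
    - {"claw":0,"x":0,"y":0,"z":2,"ax":0,"ay":0,"az":0}
    - {"claw":0,"x":0,"y":0,"z":1.6,"ax":0,"ay":0,"az":0}
    - {"claw":0,"x":0,"y":0,"z":0.5,"ax":0,"ay":0,"az":0}
    - {"claw":0,"x":0,"y":0,"z":0,"ax":0,"ay":0,"az":0}
    - {"claw":0,"x":0,"y":-0.6,"z":0,"ax":0,"ay":0,"az":0}
    - {"claw":0,"x":0,"y":-0.6,"z":0,"ax":0,"ay":0,"az":0}
    - {"claw":0,"x":0,"y":-0.6,"z":0,"ax":0,"ay":0,"az":0}
    - {"claw":0,"x":0,"y":-0.6,"z":0,"ax":0,"ay":0,"az":0}
    - {"claw":0,"x":0,"y":0,"z":0,"ax":0,"ay":0,"az":0}

```text
time: 9.18
tcp_pos: [0.5577, -0.1311, 0.0484]
tool_rot: [3.141, -0.0, -0.079]
wrist_force: [0.0, -2.4, 2.0]
width: 0.0
```

Request:
drive_tool:
  rows:
    - {"claw":0,"x":0,"y":-0.6,"z":0,"ax":0,"ay":0,"az":0}
    - {"claw":0,"x":0,"y":-0.6,"z":0,"ax":0,"ay":0,"az":0}
    - {"claw":0,"x":0,"y":-0.6,"z":0,"ax":0,"ay":0,"az":0}
    - {"claw":0,"x":0,"y":-0.6,"z":0,"ax":0,"ay":0,"az":0}
    - {"claw":0,"x":0,"y":-0.4,"z":0,"ax":0,"ay":0,"az":0}
    - {"claw":0,"x":0,"y":-0.2,"z":0,"ax":0,"ay":0,"az":0}
    - {"claw":0,"x":0,"y":0,"z":0,"ax":0,"ay":0,"az":0}

```text
time: 10.05
tcp_pos: [0.56, -0.1012, 0.0483]
tool_rot: [-3.141, -0.0, -0.079]
wrist_force: [-0.1, -2.5, 1.3]
width: -0.001
```

```bash
python3 - <<'E'
from h import *
p=r.read_camera("scene");crop(p,140,300,120,270,"pics/sc4.png",4)
print(r.read_state()["tcp_pos"],r.read_state()["wrist_force"])
E
```

```text
[ 0.55994363 -0.1011844   0.04822686] [ 0.20789017 -2.7305427   1.5397488 ]
```

View pics/sc4.png

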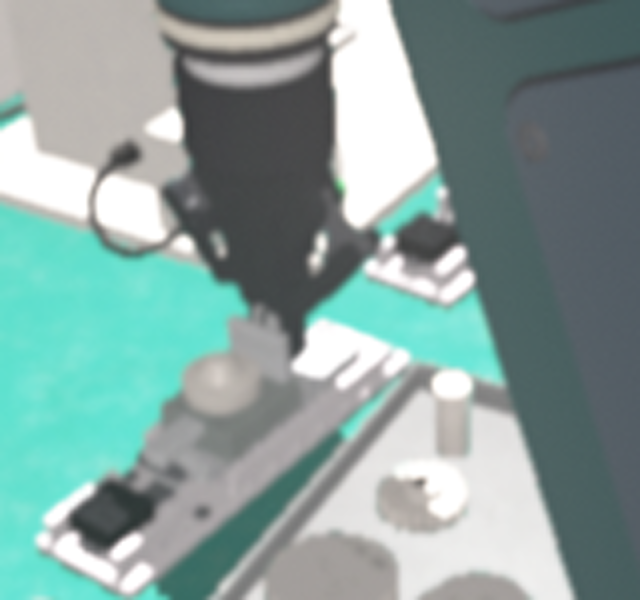

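The plate is now at (260, 345) with the fingers squarely behind it, and the carriage is part way in. I'll keep pushing.

Request:
drive_tool:
  rows:
    - {"claw":0,"x":0,"y":-0.3,"z":0,"ax":0,"ay":0,"az":0}
    - {"claw":0,"x":0,"y":-0.3,"z":0,"ax":0,"ay":0,"az":0}
    - {"claw":0,"x":0,"y":-0.2,"z":0,"ax":0,"ay":0,"az":0}
    - {"claw":0,"x":0,"y":0,"z":0,"ax":0,"ay":0,"az":0}

```text
time: 10.6
tcp_pos: [0.5606, -0.0934, 0.0482]
tool_rot: [-3.142, 0.0, -0.079]
wrist_force: [1.1, -4.7, 0.4]
width: 0.001
```

Request:
drive_tool:
  rows:
    - {"claw":0,"x":0,"y":-0.2,"z":0,"ax":0,"ay":0,"az":0}
    - {"claw":0,"x":0,"y":-0.2,"z":0,"ax":0,"ay":0,"az":0}
    - {"claw":0,"x":0,"y":0,"z":0,"ax":0,"ay":0,"az":0}

```text
time: 10.98
tcp_pos: [0.5609, -0.0894, 0.0482]
tool_rot: [3.142, 0.0, -0.079]
wrist_force: [0.4, -4.4, -0.9]
width: -0.001
```

```bash
python3 - <<'E'
from h import *
print(r.read_state()["tcp_pos"],r.read_state()["wrist_force"])
p=r.read_camera("scene");crop(p,140,300,120,270,"pics/sc5.png",4)
W=cloud(p)
c=np.array([.5638,-.0615]);a=np.radians(85.1);R=np.array([[np.cos(a),-np.sin(a)],[np.sin(a),np.cos(a)]])
L=(W[...,:2]-c)@R;z=W[...,2]
m=(abs(L[...,1])<.02)&(z>.045)&(z<.062)&(L[...,0]>-.07)&(L[...,0]<.1)
h,e=np.histogram(L[...,0][m],bins=np.arange(-.07,.06,.004));print([(round(b,3),int(n)) for b,n in zip(e,h)])
E
```

```text
[ 0.56086099 -0.08944585  0.04822313] [ 0.37155172 -4.43060351 -0.93498543]
[(np.float64(-0.07), 0), (np.float64(-0.066), 0), (np.float64(-0.062), 0), (np.float64(-0.058), 0), (np.float64(-0.054), 0), (np.float64(-0.05), 0), (np.float64(-0.046), 0), (np.float64(-0.042), 0), (np.float64(-0.038), 3), (np.float64(-0.034), 8), (np.float64(-0.03), 11), (np.float64(-0.026), 11), (np.float64(-0.022), 9), (np.float64(-0.018), 4), (np.float64(-0.014), 14), (np.float64(-0.01), 85), (np.float64(-0.006), 1), (np.float64(-0.002), 9), (np.float64(0.002), 12), (np.float64(0.006), 10), (np.float64(0.01), 16), (np.float64(0.014), 24), (np.float64(0.018), 30), (np.float64(0.022), 39), (np.float64(0.026), 34), (np.float64(0.03), 30), (np.float64(0.034), 25), (np.float64(0.038), 0), (np.float64(0.042), 0), (np.float64(0.046), 0), (np.float64(0.05), 0), (np.float64(0.054), 0)]
```

View pics/sc5.png

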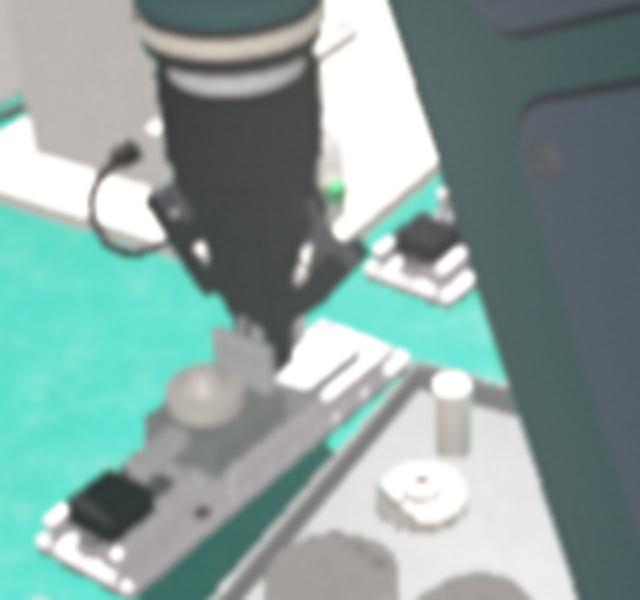

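Request:
drive_tool:
  rows:
    - {"claw":0,"x":0,"y":-0.1,"z":0,"ax":0,"ay":0,"az":0}
    - {"claw":0,"x":0,"y":-0.1,"z":0,"ax":0,"ay":0,"az":0}
    - {"claw":0,"x":0,"y":0,"z":0,"ax":0,"ay":0,"az":0}

```text
time: 11.4
tcp_pos: [0.5609, -0.0892, 0.0483]
tool_rot: [3.138, 0.0, -0.081]
wrist_force: [-1.4, -16.6, -0.2]
width: 0.003
```

It hit the hard stop (16 N), so it is past the click. Backing off gently, then lifting.

Request:
drive_tool:
  rows:
    - {"claw":0,"x":0,"y":0.4,"z":0,"ax":0,"ay":0,"az":0}
    - {"claw":0,"x":0,"y":0.6,"z":0,"ax":0,"ay":0,"az":0}
    - {"claw":0,"x":0,"y":1,"z":0,"ax":0,"ay":0,"az":0}
    - {"claw":0,"x":0,"y":1.5,"z":0,"ax":0,"ay":0,"az":0}
    - {"claw":0,"x":0,"y":0.5,"z":-2,"ax":0,"ay":0,"az":0}
    - {"claw":0,"x":0,"y":0,"z":-5,"ax":0,"ay":0,"az":0}
    - {"claw":0,"x":0,"y":0,"z":-5,"ax":0,"ay":0,"az":0}
    - {"claw":0,"x":-3,"y":0,"z":-4,"ax":0,"ay":0,"az":0}
    - {"claw":0,"x":-4.5,"y":-1,"z":-3,"ax":0,"ay":0,"az":0}
    - {"claw":0,"x":-4.5,"y":-2,"z":0,"ax":0,"ay":0,"az":0}
    - {"claw":0,"x":-4.5,"y":-2,"z":0,"ax":0,"ay":0,"az":0}
    - {"claw":0,"x":0,"y":0,"z":0,"ax":0,"ay":0,"az":0}

```text
time: 12.9
tcp_pos: [0.3949, -0.0636, 0.2387]
tool_rot: [-3.141, -0.0, -0.079]
wrist_force: [1.0, 0.5, -0.0]
width: -0.003
```

```bash
python3 - <<'E'
from h import *
print(r.read_state()["tcp_pos"],r.read_state()["wrist_force"])
p=r.read_camera("scene");crop(p,140,350,130,270,"pics/sc6.png",3.8)
p=r.read_camera("top");crop(p,150,390,140,250,"pics/top6.png",3.3)
E
```

```text
[ 0.3948502  -0.06362088  0.23872548] [ 0.99311592  0.52249021 -0.03001901]
```

View pics/sc6.png

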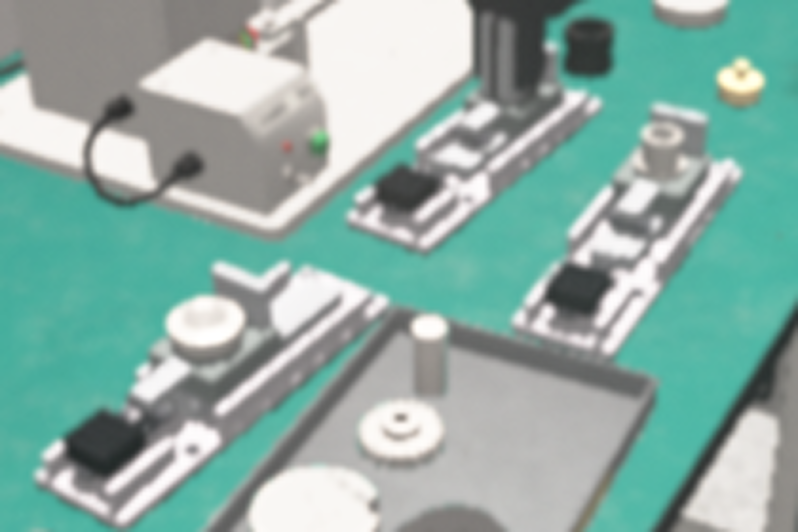

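View pics/top6.png

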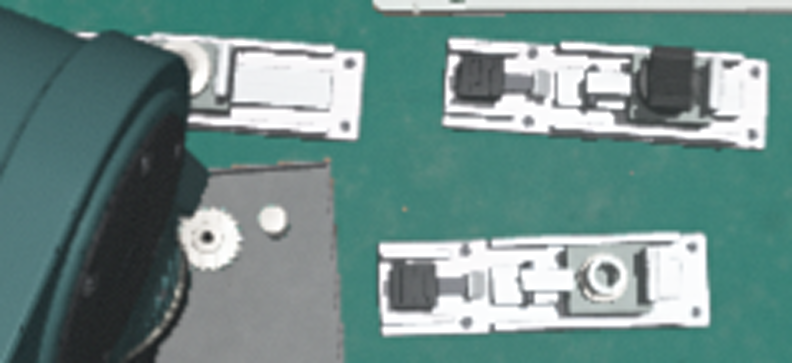

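The spot carriage has stayed in by itself, with its plate at x ≈ 225 in the top crop (it was 290 before). The V anvil (672, 78) and the bush (605, 278) are both out, and the robot is clear. Handing in.

```bash
python3 -c "
from workcell import r
r.job_done()"
```

```text
the job is handed in; nothing more can be done
```

The job is done and handed in at about 13 s, well under the 45 s limit.

- **V slide:** I pressed the catch pad down with the closed fingers until the TCP stood at 0.039 m, with about 4–5 N on the wrist. The carriage sprang out; the camera shows the V anvil moved about 42 mm, and it was still out after the pad was let go.
- **Spot slide:** I pushed the thumb plate along the rail to the hard stop, where the force rose to about 16 N. I then backed off and lifted away. The pictures taken afterwards show the carriage staying in by itself.
- **Bush slide:** I never touched it, and the last pictures show its carriage still out.
- **Robot:** it finished clear of everything, with about 1 N reading on the wrist, which is the sensor noise.

**Checks that disagreed or were limited:** the push force stayed near 4–5 N before the stop, and I never saw the roughly 8 N expected from the catch. I think it fell between readings. The pad force also read just under the stated 5–6 N. I judged the latched spot carriage from the pictures alone and did not measure its travel.

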